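Turn the bolt carousel to the blue bin and put the bolt away

TASK

Turn the bolt carousel by its finger pegs until the blue bin lies squarely under the opening in the clear cover, below the lamp. Then pick up the steel hex bolt from the bench and drop it through the opening into the blue bin, leaving the blue bin squarely at the opening and all the other loose things where they are.

Things in the scene. Friction and masses are not known exactly. Their poses are not given: they have to be found in the camera images.
- stand: The carousel's fixed stand; origin at bench level on the carousel's upright axis, z up, -x points from the axis out through the cover's opening. Grey round foot 210 mm across with a white pointer bar under the opening, 22 mm steel column on the axis up to the lamp, clear cover and lamp head
- opening (a point): Middle of the one opening in the stand's clear cover, 72 mm out from the carousel's axis along the stand's -x, 80 mm above the bench; the stand's axes. The cover is a fixed disc of radius 107 mm, its top 82 mm above the bench, with a 60 degree sector left open about the stand's -x, edged with white strips
- lamp (a point): Middle of the underside of the white lamp head on the column, 249 mm above the bench; the stand's axes. The head is 125 (x) x 90 (y) x 24 mm and overhangs the opening, from 20 mm behind the axis to 105 mm out over it. An upright gripper cannot get to the opening below it: lean the tool some 35 to 45 degrees, its body outwards, away from the axis
- blue_bin (a point): Middle of the blue bin's floor, 72 mm out from the axis, 31 mm above the bench; its -x points from the axis out through the middle of the blue bin, z up. One of six equal 60 degree wedge bins (blue, red, yellow, white, green, orange) on the turning tray; dividers and outer wall (radius 110 mm) reach 70 mm above the bench
- peg (a point): Middle of the free length of one of six like finger pegs on the turning tray, 116 mm above the bench, 121 mm from the axis. Round aluminium, 12 mm thick, top 133 mm above the bench; one at the outer end of each divider, at 30, 90 and 150 degrees to either side of the middle of the blue bin (this one at 30). Pinch or push a peg to turn the tray
- tray (a joint): Turn of the carousel's tray (black disc of radius 128 mm carrying bins and pegs) on its upright axis, rad, growing anticlockwise from above, without limit either way; at 0 (or a full turn) the blue bin is at the opening. Light friction of about 0.1 N m, no notches: it stays where it is left
- bolt_mid (a point): Loose steel hex bolt, 60 mm long, standing upside down on its head on the bench: head at the bottom 24 mm across flats and 11 mm thick, shank above it 16 mm thick, about 0.13 kg. The point is on its axis, 30 mm from either end; z points from head to tip
- bolt: The same bolt; origin at the centre of the outer face of its head
- star_knob: Loose black five-lobed knob (50 mm across, 18 mm high) with a brass stud up to 53 mm; origin under its centre. Stands near the bolt; leave alone
- bushing: Loose brass flanged bushing, 48 mm across, 30 mm high; origin under its centre. Stands near the bolt; leave alone
- spray_can: Loose spray can, 66 mm across, 190 mm high; origin under its centre; leave alone
- glue: Loose yellow glue bottle, 60 mm across, 170 mm high; origin under its centre; leave alone
- tape: Loose yellow tape measure, 65 x 35 x 60 mm high; origin under its centre; leave alone
- screwdriver: Loose screwdriver with red handle lying on the bench along its x; leave alone
- offcut: Loose wood offcut, 120 x 70 x 35 mm high; origin under its centre; leave alone
Not all that is in view belongs to the job. Several things look just like the bolt: the one meant starts farthest to the robot's left.

How it is judged:
By the outcome, as a careful person would: the job done as asked, in the order asked, and still so for the second after the job is handed in, with the robot touching nothing.
It also fails if it takes over 72 s, if anything falls off the work surface, if the arm or the gripper's body presses on something with over 40 N, if the wrist force passes 120 N, or if a joint passes its speed limit or range.

ROBOT

A 6-joint arm with a two-finger parallel gripper is mounted at the origin on the work surface. World frame = base frame: x ahead of the robot, y to its left, z up, the work surface at z = 0. Lengths are in m, angles in degrees, forces in N, time in s.
With the tool pointing down it reaches from about 0.375 to 0.9 m from the base axis. Payload 3.1 kg.
Tool frame: the origin (TCP) lies on the centre line of the jaws, within the pads' length; the fingertips stand 25 mm ahead of it and the grasp point (between the pads) lies 6 mm ahead of it; z points along the fingers, y is the line along which they close (so a half turn about z gives the same grasp; the last joint's range is limited). The gripper opens to 87 mm and grips with 3 to 60 N. Pads are 19 mm wide; open, the fingers measure 117 mm over their backs; the gripper's body (75 mm by 190 mm) begins 51 mm behind the grasp point.
Start: joints at [-82.305, 30.224, 82.088, -0, 67.689, -10.227], TCP at [0.192, -0.595, 0.248] pointing down, gripper open.
Joint ranges: [-176.69, 176.69], [-43.24, 126.21], [12.49, 139.97], [-82, 262], [0, 151.66], [-163.58, 163.58]. Speed limits (degrees/s): [159.86, 159.86, 180, 180, 180, 180].

INTERFACE

Orientations are given as a 3x3 rotation matrix whose columns are the frame's x, y, z axes.
In Python, from rig import * gives the robot as it stands.
- The arm moves only by the tool step_arm, never from a script. Its argument "steps" is a list of rows, each a list of 7 numbers: the shift along the tool's x, y, z normalised to -1 to 1, where 1 is 0.3 m, then the turn, a rotation vector about the tool's x, y, z normalised to -1 to 1, where 1 is 45 degrees, then the gripper's target within -1 to 1 (shut at 1, half-way at 0, fully open at -1). A call has 1 to 8 rows; each row is the pose to reach, as a shift and turn from the pose commanded when the call began, along the tool's axes at that moment; what a row does not reach only later rows make up. A row lasts 1/12 s, in which the tool goes at most 41.7 mm and 7.16 degrees, less where a joint would pass 70% of its speed; a pose out of reach is approached as far as the arm can. A call with a number of a shift or a turn outside -1 to 1 is refused whole. A call with a gripper value outside its range is refused whole. The fingers move at their own pace and stop on an object; the grip force is fixed at half the most. Time passes only in rows, so rows that repeat a pose let the fingers close. It gives the time, the measured TCP pose, the force, the opening and the grip force at its end, in the units of the state.
- read_state(): the state, without advancing time (a new reading comes with each control period).
- capture(name): name is "scene" or "top" or "wrist"; returns a dict with "image" (480x640x3 uint8, red, green, blue), "vertical_fov" (degrees; the focal length in pixels is half the picture's height over the tangent of half this angle, whatever the lens; pixels are square), "cx", "cy" (the principal point, pixels), "world_from_camera" (4x4, takes a point from camera to world coordinates); the wrist camera has in their place "T_tool_cam" (4x4, takes a point from camera to tool coordinates, whose origin is the TCP and whose axes are the flange's). Camera axes: x right, y down, z forward; pixel columns grow to the right and rows downward; lengths in m; the calibration is good to about 2 mm. A picture is of the moment at which its call begins: read the wrist's pose just before it. There is no depth.
- hand_in(): hands the job in; it is judged then, once.
The state is a dict: "time_s": time; "joint_positions": joint angles; "qvel": joint speeds; "tau": joint torques, N m; "position": TCP position; "tcp_rot": TCP orientation; "force": force on the tool from outside, world axes, zero at the start; "moment": the same for the moment, N m; "opening": opening from 0.0 (shut) to 1.0 (fully open); "grasp_force": force on a finger pad.
Only numpy, scipy, OpenCV 4.12 (cv2) and the standard library are available. Lean on these libraries where they do the work, as an engineer would, in place of code of your own. Each camera call takes 0.05 s, during which the arm holds its last target. There are 200 camera calls.

## Working session

There is one attempt and no reset: what is moved stays moved. The work goes in short steps, Python scripts to look and compute and a tool call to move; the robot and the scene stay as the last step left them, time stands still between calls to the robot, and variables do not carry over. Pictures are saved under pics/ and viewed, at most 10 in all, crops included, and the job is handed in when it is done.

Besides the shell and the picture viewer there is one more tool, called after "Call:" in YAML: its name, and indented under it one key for each argument. step_arm: Moves the arm, as the interface text tells. Scaled input: -1 to 1 covers 0.3 m each way for a shift and 45 degrees each way for a turn. Its arguments: {"type":"object","properties":{"steps":{"type":"array"}},"required":["steps"]}

```bash
mkdir -p pics
cat > h.py <<'E'
from rig import *
import numpy as np, cv2
def snap(n,f):
    s=read_state(); c=capture(n); cv2.imwrite(f'pics/{f}.png',c['image'][:,:,::-1])
    if 'world_from_camera' in c: T=np.array(c['world_from_camera'])
    else:
        W=np.eye(4);W[:3,:3]=s['tcp_rot'];W[:3,3]=s['position'];T=W@np.array(c['T_tool_cam'])
    h=c['image'].shape[0];fl=h/2/np.tan(np.radians(c['vertical_fov'])/2)
    d=dict(T=T,f=fl,cx=c['cx'],cy=c['cy']);np.savez(f'pics/{f}.npz',**d);return c['image'],d
def load(f): return {k:v for k,v in np.load(f'pics/{f}.npz').items()}
def ray(d,u,v):
    r=d['T'][:3,:3]@np.array([(u-d['cx'])/d['f'],(v-d['cy'])/d['f'],1]);return d['T'][:3,3],r/np.linalg.norm(r)
def onz(d,u,v,z):
    o,r=ray(d,u,v);return o+r*(z-o[2])/r[2]
def proj(d,p):
    q=np.linalg.inv(d['T'])@np.r_[p,1];return d['f']*q[0]/q[2]+d['cx'],d['f']*q[1]/q[2]+d['cy']
def tri(d1,p1,d2,p2):
    o1,r1=ray(d1,*p1);o2,r2=ray(d2,*p2)
    t=np.linalg.lstsq(np.c_[r1,-r2],o2-o1,rcond=None)[0];a=o1+r1*t[0];b=o2+r2*t[1];return (a+b)/2,np.linalg.norm(a-b)
E
python3 - <<'E'
from h import *
np.set_printoptions(precision=3,suppress=True)
for n in('scene','top'):
    i,d=snap(n,n+'0');print(n,d)
s=read_state();print(s)
E
```

```text
scene {'T': array([[-0.023,  0.674, -0.739,  1.104],
       [ 1.   ,  0.013, -0.019,  0.158],
       [-0.003, -0.739, -0.674,  0.685],
       [ 0.   ,  0.   ,  0.   ,  1.   ]]), 'f': np.float64(436.9607101401569), 'cx': 320.38685398324674, 'cy': 237.94007951217094}
top {'T': array([[ 0.01 , -0.983,  0.182,  0.341],
       [-1.   , -0.015, -0.026,  0.152],
       [ 0.028, -0.181, -0.983,  1.284],
       [ 0.   ,  0.   ,  0.   ,  1.   ]]), 'f': np.float64(533.9102289568779), 'cx': 320.1989883110916, 'cy': 245.01689150103726}
{'time_s': 0.1, 'joint_positions': array([-82.306,  30.274,  82.148,  -0.002,  67.691, -10.227]), 'qvel': array([ 0.017, -0.106, -0.181,  0.064,  0.103,  0.004]), 'tau': array([ -0.   , -44.099, -17.715,   0.063,   0.053,  -0.   ]), 'position': array([ 0.192, -0.594,  0.247]), 'tcp_rot': array([[ 0.951,  0.308, -0.   ],
       [ 0.308, -0.951,  0.002],
       [ 0.   , -0.002, -1.   ]]), 'force': array([-0.717,  1.015, -0.401]), 'moment': array([-0.005,  0.012, -0.064]), 'grasp_force': 0.0, 'opening': 0.999938389534731}
```

View pics/scene0.png

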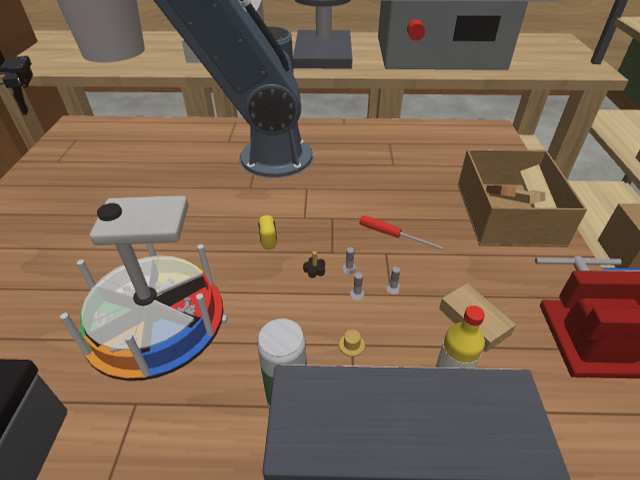

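View pics/top0.png

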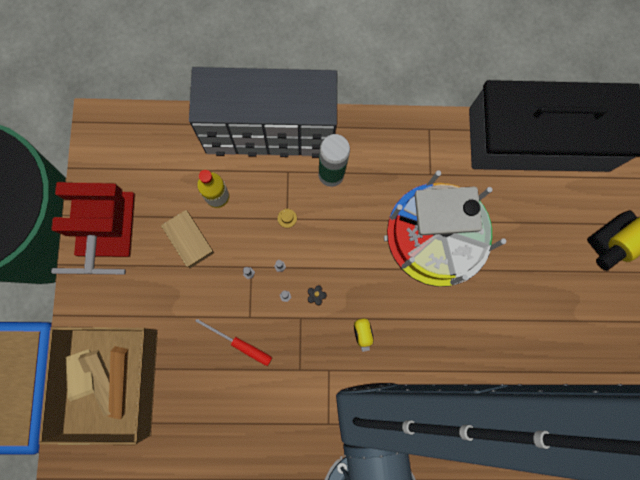

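The three bolt-like objects, as (top; scene) pixels, are A (248,272; 395,280), B (280,266; 358,286) and C (285,296; 350,260). The robot's left is +y, which is left in top and right in scene, so A is the one meant. The blue bin is at the lower right of the carousel in scene, about (180,350). I'll take close crops next.

Run:
```python
from h import *
a=cv2.imread('pics/scene0.png')[185:385,55:235];b=cv2.imread('pics/top0.png')[165:290,375:510]
a=cv2.resize(a,None,fx=2.2,fy=2.2,interpolation=2);b=cv2.resize(b,None,fx=2.9,fy=2.9,interpolation=2)
H=max(a.shape[0],b.shape[0]);o=np.zeros((H,a.shape[1]+b.shape[1],3),np.uint8);o[:a.shape[0],:a.shape[1]]=a;o[:b.shape[0],a.shape[1]:]=b
cv2.imwrite('pics/crop1.png',o);print(a.shape,b.shape)
s,t=load('scene0'),load('top0')
for p,q in(((395,280),(248,272)),((358,286),(280,266)),((350,260),(285,296))):print(tri(s,p,t,q),onz(t,*q,.03))
print('star',onz(s,315,268,.01),'bush',onz(s,351,346,.01),'can',onz(t,334,150,.19),'ped centre',onz(t,440,234,.06))
print('glue',onz(t,206,177,.17),'tape',onz(t,364,332,.06))
```

```text
(440, 396, 3) (362, 392, 3)
(array([0.50603296, 0.29100329, 0.02741778]), np.float64(0.003504299325262906)) [0.50550583 0.28896689 0.03      ]
(array([0.52159462, 0.21592195, 0.02515371]), np.float64(0.003427995098024104)) [0.52081616 0.21396897 0.03      ]
(array([0.45033266, 0.20213641, 0.02677919]), np.float64(0.002779328190565902)) [0.45000734 0.20062217 0.03      ]
star [0.45915004 0.12943039 0.01      ] bush [0.65196074 0.20055197 0.01      ] can [0.75199712 0.09570099 0.19      ] ped centre [ 0.59775614 -0.16207325  0.06      ]
glue [0.6926104  0.37116464 0.17      ] tape [0.36793105 0.01869817 0.06      ]
```

View pics/crop1.png

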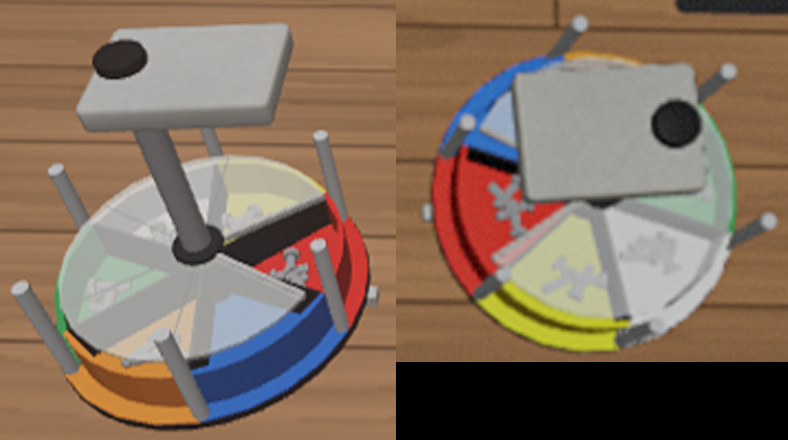

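The crop shows the red bin mostly at the opening and the blue bin next to it on the camera side. The peg tops are clear, and the pointer bar is at scene (224,318) and top (386,238).

Run:
```python
from h import *
from scipy.optimize import least_squares
np.set_printoptions(precision=4,suppress=True)
s,t=load('scene0'),load('top0')
S=lambda p:(p[0]/2.2+55,p[1]/2.2+185); T=lambda p:((p[0]-396)/2.9+375,p[1]/2.9+165)
sc=[S(p) for p in((319,244),(163,335),(20,288),(56,170),(320,135))];tp=[T(p) for p in((467,121),(580,22),(729,71),(769,220),(657,325))]
ks=[0,1,2,3,5];kt=[0,1,2,3,4]
def pts(d,l):return np.array([onz(d,*p,.133) for p in l])
A,B=pts(s,sc),pts(t,tp);print(A,B)
def f(x,P,k):
    a=x[2]+np.radians(60)*np.array(k)*x[3]
    return (P[:,:2]-x[:2]-.121*np.c_[np.cos(a),np.sin(a)]).ravel()
for P,k in((A,ks),(B,kt),(np.r_[A,B],ks+kt)):
    r=least_squares(lambda x:f(np.r_[x,-1],P,k),[.6,-.16,1.0]);print(r.x,np.degrees(r.x[2]),np.abs(r.fun).max())
c=r.x[:2]
for z in(.0,.01):
    for q in(onz(s,224.5,317.7,z),onz(t,385.7,238,z)):
        v=q[:2]-c;print('pointer',q,np.linalg.norm(v),np.degrees(np.arctan2(v[1],v[0])))
# lamp head corners top crop, z=.273
L=np.array([onz(t,*T(p),.273) for p in((513,72),(692,65),(704,188),(528,200))]);print(L);m=L.mean(0)[:2]-c;print('lamp',np.linalg.norm(m),np.degrees(np.arctan2(m[1],m[0])), [np.degrees(np.arctan2(*(L[i]-L[j])[1::-1])) for i,j in((0,1),(3,2))])
L=np.array([onz(s,*S(p),.273) for p in((92,34),(290,25),(273,108),(80,115))]);print(L);m=L.mean(0)[:2]-c;print('lamp',np.linalg.norm(m),np.degrees(np.arctan2(m[1],m[0])), [np.degrees(np.arctan2(*(L[i]-L[j])[1::-1])) for i,j in((1,0),(2,3))])
# cover edges (scene): centre to outer strips
for p in((325,197),(303,302)):
    q=onz(s,*S(p),.082)[:2]-c;print('edge',np.linalg.norm(q),np.degrees(np.arctan2(q[1],q[0])))
```

```text
[[ 0.6436 -0.0519  0.133 ]
 [ 0.726  -0.1404  0.133 ]
 [ 0.6885 -0.2565  0.133 ]
 [ 0.571  -0.2814  0.133 ]
 [ 0.526  -0.0778  0.133 ]] [[ 0.6432 -0.0542  0.133 ]
 [ 0.7244 -0.1442  0.133 ]
 [ 0.6868 -0.2598  0.133 ]
 [ 0.5691 -0.2849  0.133 ]
 [ 0.4871 -0.1953  0.133 ]]
[ 0.6074 -0.1668  1.2637] 72.40503236195865 0.0007397509808357433
[ 0.6059 -0.1697  1.2588] 72.12176606859141 0.00046916503323839176
[ 0.6066 -0.1683  1.261 ] 72.25115896024597 0.0022270924048969666
pointer [ 0.5862 -0.0424  0.    ] 0.12754064284422534 99.20920462780745
pointer [ 0.5982 -0.0426  0.    ] 0.12591980036488906 93.81375677693093
pointer [ 0.5937 -0.0394  0.01  ] 0.1294549195897293 95.69688227824999
pointer [ 0.5962 -0.0411  0.01  ] 0.12758174302906256 94.66652066186887
[[ 0.6414 -0.0612  0.273 ]
 [ 0.6485 -0.1843  0.273 ]
 [ 0.5626 -0.1887  0.273 ]
 [ 0.5525 -0.0692  0.273 ]]
lamp 0.04274138348959762 97.16639163554063 [np.float64(93.32692631171918), np.float64(94.8288247271645)]
[[ 0.5728 -0.2022  0.273 ]
 [ 0.5597 -0.0652  0.273 ]
 [ 0.648  -0.0541  0.273 ]
 [ 0.6571 -0.1758  0.273 ]]
lamp 0.0440099052894776 86.32921965729552 [np.float64(95.45863299573135), np.float64(94.26616379919122)]
edge 0.1070798245417207 122.46296263515578
edge 0.1108626745955851 61.88975627797631
```

```bash
cat >> h.py <<'E'
from scipy.spatial.transform import Rotation as R
def rows(targets,P=None,M=None):
    s=read_state();P=s['position'] if P is None else P;M=np.array(s['tcp_rot'] if M is None else M)
    for p,m in targets:
        a=M.T@(np.array(p)-P)/.3;w=R.from_matrix(M.T@m).as_rotvec(degrees=True)/45;print(np.round(np.r_[a,w],3).tolist())
def down(yaw_y,lean=0,sgn=1):
    """tool y at world yaw (deg); z down, body leaned so tool z tilts by rotation 'lean' about tool y"""
    c,s=np.cos(np.radians(yaw_y)),np.sin(np.radians(yaw_y));y=np.array([c,s,0]);z=np.array([0,0,-1.]);x=np.cross(y,z)
    return np.c_[x,y,z]@R.from_euler('y',lean,degrees=True).as_matrix()
C=np.array([.6066,-.1683])
def pol(r,a,z):return np.r_[C+r*np.array([np.cos(np.radians(a)),np.sin(np.radians(a))]),z]
E
python3 - <<'E'
from h import *
c=capture('wrist');print(np.round(c['T_tool_cam'],3))
p=pol(.121,-167.75,.2);print(p)
s=read_state();q=s['position']
rows([((q+p)/2,down(-77.75)),(p,down(-77.75))])
E
```

```text
[[ 0.002 -0.955 -0.296  0.081]
 [ 1.     0.002 -0.    -0.   ]
 [ 0.001 -0.296  0.955 -0.138]
 [ 0.     0.     0.     1.   ]]
[ 0.48835504 -0.1939735   0.2       ]
[0.675, -0.483, 0.079, -0.002, -0.0, 0.126]
[1.349, -0.965, 0.158, -0.002, -0.0, 0.126]
```

```bash
cat >> h.py <<'E'
def tz(yx,lean):return down(yx+90,-lean)   # tool x outward at yaw yx (tool y = yx+90), body leaned outward
E
python3 - <<'E'
from h import *
print(tz(90,35).round(2))
s=read_state();P=s['position'];M=s['tcp_rot']
W=[((.36,-.40,.42),tz(45,0)),((.56,-.17,.43),tz(72,0)),((.63,.06,.40),tz(88,25))]
for w in W:
    rows([w],P,M);P,M=np.array(w[0]),w[1]
E
```

```text
[[-0.   -1.    0.  ]
 [-0.82  0.    0.57]
 [-0.57  0.   -0.82]]
[0.731, -0.445, -0.576, -0.001, 0.003, 3.398]
[-1.014, 0.071, -0.033, 0.0, 0.0, -0.6]
[-0.801, 0.015, 0.1, -0.078, -0.552, -0.35]
```

```bash
sed -i 's/down(yx+90,/down(yx-90,/' h.py
python3 - <<'E'
from h import *
print(tz(90,35).round(2))
s=read_state();P=s['position'];M=s['tcp_rot']
W=[((.36,-.40,.42),tz(45,0)),((.56,-.17,.43),tz(72,0)),((.63,.06,.40),tz(88,25))]
for w in W:
    rows([w],P,M);P,M=np.array(w[0]),w[1]
E
```

```text
[[ 0.    1.    0.  ]
 [ 0.82  0.   -0.57]
 [-0.57  0.   -0.82]]
[0.731, -0.445, -0.576, -0.002, -0.001, -0.602]
[1.014, -0.071, -0.033, 0.0, 0.0, -0.6]
[0.801, -0.015, 0.1, -0.078, -0.552, -0.35]
```

Call:
step_arm:
  steps:
    - [0.73,-0.44,-0.58,0,0,-0.6,-1]
    - [0.73,-0.44,-0.58,0,0,-0.6,-1]
    - [0.73,-0.44,-0.58,0,0,-0.6,-1]
    - [0.73,-0.44,-0.58,0,0,-0.6,-1]
    - [0.73,-0.44,-0.58,0,0,-0.6,-1]
    - [0.73,-0.44,-0.58,0,0,-0.6,-1]
    - [0.73,-0.44,-0.58,0,0,-0.6,-1]
    - [0.73,-0.44,-0.58,0,0,-0.6,-1]

```text
time_s: 0.82
position: [0.3628, -0.3989, 0.4251]
tcp_rot: [[0.706, 0.708, 0.004], [0.708, -0.706, -0.003], [0.001, 0.005, -1.0]]
force: [-0.1, -1.0, 0.2]
opening: 1.0
grasp_force: 0.0
```

Call:
step_arm:
  steps:
    - [1,-0.07,-0.03,0,0,-0.6,-1]
    - [1,-0.07,-0.03,0,0,-0.6,-1]
    - [1,-0.07,-0.03,0,0,-0.6,-1]
    - [1,-0.07,-0.03,0,0,-0.6,-1]
    - [1,-0.07,-0.03,0,0,-0.6,-1]
    - [1,-0.07,-0.03,0,0,-0.6,-1]
    - [1,-0.07,-0.03,0,0,-0.6,-1]
    - [1,-0.07,-0.03,0,0,-0.6,-1]

```text
time_s: 1.48
position: [0.5607, -0.1699, 0.4303]
tcp_rot: [[0.305, 0.952, 0.002], [0.952, -0.305, 0.003], [0.003, 0.001, -1.0]]
force: [1.0, 0.2, 0.4]
opening: 1.0
grasp_force: 0.0
```

Call:
step_arm:
  steps:
    - [0.8,0,0.1,-0.08,-0.55,-0.35,-1]
    - [0.8,0,0.1,-0.08,-0.55,-0.35,-1]
    - [0.8,0,0.1,-0.08,-0.55,-0.35,-1]
    - [0.8,0,0.1,-0.08,-0.55,-0.35,-1]
    - [0.8,0,0.1,-0.08,-0.55,-0.35,-1]
    - [0.8,0,0.1,-0.08,-0.55,-0.35,-1]
    - [0.8,0,0.1,-0.08,-0.55,-0.35,-1]
    - [0.8,0,0.1,-0.08,-0.55,-0.35,-1]

```text
time_s: 2.15
position: [0.6322, 0.0549, 0.3992]
tcp_rot: [[0.029, 0.999, -0.014], [0.906, -0.032, -0.422], [-0.422, -0.0, -0.906]]
force: [0.2, -0.2, -0.4]
opening: 0.998
grasp_force: 0.0
```

Run:
```python
from h import *
np.set_printoptions(precision=3,suppress=True)
s=read_state();print(s['time_s'],s['joint_positions'],s['position'],s['force']);print(s['tcp_rot'])
M=tz(88,35);g=pol(.121,72.25,.118);tcp=g-.006*M[:,2];pre=tcp-.10*M[:,2];print(tcp,pre)
rows([(pre,M)]);rows([(tcp,M)],pre,M)
```

```text
2.15 [  5.54   27.132  67.299 -24.755  89.113   8.552] [0.632 0.055 0.399] [ 0.179 -0.206 -0.354]
[[ 0.029  0.999 -0.014]
 [ 0.906 -0.032 -0.422]
 [-0.422 -0.    -0.906]]
[ 0.644 -0.05   0.123] [0.646 0.008 0.205]
[0.133, 0.05, 0.653, 0.001, -0.223, 0.003]
[-0.0, -0.0, 0.333, 0.0, 0.0, 0.0]
```

Call:
step_arm:
  steps:
    - [0.13,0.05,0.65,0,-0.22,0,-1]
    - [0.13,0.05,0.65,0,-0.22,0,-1]
    - [0.13,0.05,0.65,0,-0.22,0,-1]
    - [0.13,0.05,0.65,0,-0.22,0,-1]
    - [0.13,0.05,0.65,0,-0.22,0,-1]
    - [0.13,0.05,0.65,0,-0.22,0,-1]
    - [0.13,0.05,0.65,0,-0.22,0,-1]

```text
time_s: 2.73
position: [0.6447, 0.0033, 0.2064]
tcp_rot: [[0.031, 0.999, -0.024], [0.82, -0.039, -0.572], [-0.572, -0.002, -0.82]]
force: [-0.1, 0.2, 0.0]
opening: 1.001
grasp_force: 0.0
```

Run:
```python
from h import *
np.set_printoptions(precision=3,suppress=True)
s=read_state();print(s['time_s'],s['joint_positions'],s['position'],s['force'])
i,d=snap('wrist','w1')
print(proj(d,pol(.121,72.25,.133)),proj(d,pol(.121,72.25,.1)))
M=tz(88,35);tcp=pol(.121,72.25,.118)-.006*M[:,2];rows([(tcp,M)])
```

```text
2.7333 [  4.59   39.714  79.374 -37.111  70.267  22.629] [0.645 0.003 0.206] [-0.123  0.177  0.029]
(np.float64(323.5187772876116), np.float64(250.92570048737744)) (np.float64(323.5191199554212), np.float64(216.8133797331268))
[0.016, -0.003, 0.337, 0.001, -0.003, -0.005]
```

View pics/w1.png

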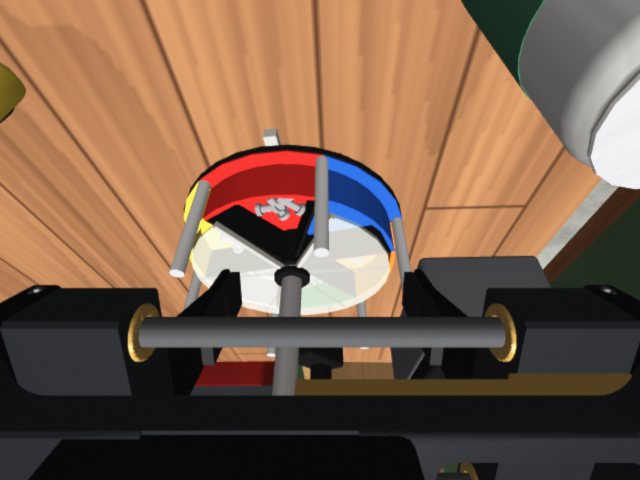

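The peg top is at (321,252), against a predicted (323.5,251), so the model holds. The red bin is at the opening and the white pointer is at (271,136). I'll advance and pinch the peg.

Call:
step_arm:
  steps:
    - [0.01,0,0.1,0,0,0,-1]
    - [0.01,0,0.2,0,0,0,-1]
    - [0.02,0,0.3,0,0,0,-1]
    - [0.02,0,0.34,0,0,0,-1]
    - [0.02,0,0.34,0,0,0,1]
    - [0.02,0,0.34,0,0,0,1]
    - [0.02,0,0.34,0,0,0,1]
    - [0.02,0,0.34,0,0,0,1]

```text
time_s: 3.45
position: [0.6458, -0.0466, 0.1227]
tcp_rot: [[0.032, 0.999, -0.014], [0.82, -0.034, -0.571], [-0.571, 0.007, -0.821]]
force: [0.4, -0.8, -0.7]
opening: 0.781
grasp_force: 0.0
```

Call:
step_arm:
  steps:
    - [0,0,0,0,0,0,1]
    - [0,0,0,0,0,0,1]
    - [0,0,0,0,0,0,1]
    - [0,0,0,0,0,0,1]

```text
time_s: 3.78
position: [0.6443, -0.0471, 0.1205]
tcp_rot: [[0.03, 0.999, -0.018], [0.82, -0.035, -0.571], [-0.571, 0.002, -0.821]]
force: [0.2, 0.7, 0.6]
opening: 0.476
grasp_force: 0.0
```

Run:
```python
from h import *
np.set_printoptions(precision=3,suppress=True)
s=read_state();print(s['time_s'],s['position'],s['force'],s['opening'],s['grasp_force'])
# pointer & peg check in w1
d=load('w1')
q=onz(d,271,136,.01)[:2]-C;print('pointer',np.linalg.norm(q),np.degrees(np.arctan2(q[1],q[0])))
P,M=s['position'],s['tcp_rot'];g=P+.006*M[:,2];v=g[:2]-C;r0=np.linalg.norm(v);a0=np.degrees(np.arctan2(v[1],v[0]));print(r0,a0,g[2])
T=[]
for a in np.linspace(a0,a0+52,9)[1:]:
    m=R.from_euler('z',(a-a0)*.46,degrees=True).as_matrix()@M
    T.append((pol(r0,a,g[2])-.006*m[:,2],m))
rows(T)
```

```text
3.7833 [ 0.644 -0.047  0.12 ] [0.158 0.716 0.569] 0.47565568769543065 0.0
pointer 0.12859337031792145 95.31749698296557
0.12361856249203342 72.2963123640999 0.11553156283544723
[0.008, -0.046, -0.006, -0.038, 0.0, -0.055]
[0.012, -0.093, -0.009, -0.076, 0.0, -0.109]
[0.012, -0.141, -0.008, -0.114, 0.0, -0.164]
[0.007, -0.188, -0.005, -0.152, 0.001, -0.218]
[-0.003, -0.234, 0.001, -0.19, 0.001, -0.273]
[-0.016, -0.278, 0.01, -0.228, 0.001, -0.327]
[-0.033, -0.32, 0.022, -0.266, 0.001, -0.382]
[-0.054, -0.36, 0.037, -0.304, 0.001, -0.436]
```

Opening direction is about 94–95°. The fingers are still closing.

Call:
step_arm:
  steps:
    - [0,0,0,0,0,0,1]
    - [0,0,0,0,0,0,1]
    - [0,0,0,0,0,0,1]
    - [0,0,0,0,0,0,1]
    - [0,0,0,0,0,0,1]
    - [0,0,0,0,0,0,1]
    - [0,0,0,0,0,0,1]

```text
time_s: 4.37
position: [0.6437, -0.0476, 0.12]
tcp_rot: [[0.03, 0.999, -0.02], [0.82, -0.036, -0.571], [-0.571, 0.001, -0.821]]
force: [-2.2, -0.7, -0.7]
opening: 0.127
grasp_force: 30.0
```

Call:
step_arm:
  steps:
    - [0.008,-0.046,-0.006,-0.038,0,-0.055,1]
    - [0.012,-0.093,-0.009,-0.076,0,-0.109,1]
    - [0.012,-0.141,-0.008,-0.114,0,-0.164,1]
    - [0.007,-0.188,-0.005,-0.152,0,-0.218,1]
    - [-0.003,-0.234,0.001,-0.19,0,-0.273,1]
    - [-0.016,-0.278,0.01,-0.228,0,-0.327,1]
    - [-0.033,-0.32,0.022,-0.266,0,-0.382,1]
    - [-0.054,-0.36,0.037,-0.304,0,-0.436,1]

```text
time_s: 5.03
position: [0.5358, -0.0606, 0.1199]
tcp_rot: [[-0.308, 0.925, 0.221], [0.762, 0.379, -0.525], [-0.569, 0.006, -0.822]]
force: [0.3, 3.3, 0.6]
opening: 0.125
grasp_force: 29.9
```

Call:
step_arm:
  steps:
    - [0,0,0,0,0,0,1]
    - [0,0,0,0,0,0,1]
    - [0,0,0,0,0,0,1]

```text
time_s: 5.28
position: [0.534, -0.0617, 0.1199]
tcp_rot: [[-0.303, 0.929, 0.213], [0.764, 0.37, -0.528], [-0.569, 0.002, -0.822]]
force: [-7.6, 10.1, 4.9]
opening: 0.129
grasp_force: 30.0
```

Run:
```python
from h import *
np.set_printoptions(precision=3,suppress=True)
s=read_state();print(s['time_s'],s['position'],s['force'],s['opening'],s['grasp_force'],s['joint_positions'])
g=s['position']+.006*s['tcp_rot'][:,2];v=g[:2]-C;print(np.linalg.norm(v),np.degrees(np.arctan2(v[1],v[0])))
i,d=snap('wrist','w2');i,d=snap('scene','s2')
a=cv2.imread('pics/w2.png');b=cv2.imread('pics/s2.png')[185:385,55:235];b=cv2.resize(b,None,fx=2.2,fy=2.2,interpolation=2)
cv2.imwrite('pics/crop2.png',np.hstack([a[60:400,160:480],b[:340]]))
```

```text
5.2833 [ 0.534 -0.062  0.12 ] [-7.595 10.072  4.938] 0.12877993999490217 29.9768925877288 [ -2.983  37.234 110.386 -65.292  34.652  31.549]
0.12562494326272902 124.61207902898298
```

View pics/crop2.png

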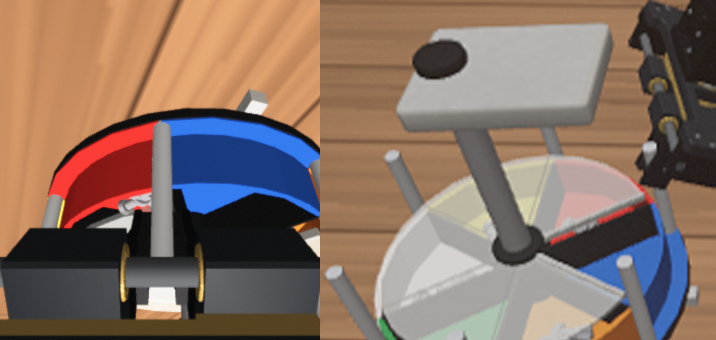

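The blue bin now lies under the opening. I'll release the peg, back off and measure the pegs.

Call:
step_arm:
  steps:
    - [0,0,0,0,0,0,-1]
    - [0,0,0,0,0,0,-1]
    - [0,0,0,0,0,0,-1]
    - [0,0,0,0,0,0,-1]
    - [0,0,0,0,0,0,-1]
    - [0,0,0,0,0,0,-1]

```text
time_s: 5.88
position: [0.5359, -0.0634, 0.1201]
tcp_rot: [[-0.304, 0.928, 0.215], [0.762, 0.372, -0.53], [-0.572, 0.003, -0.82]]
force: [0.6, -0.1, 0.1]
opening: 0.498
grasp_force: 0.0
```

Call:
step_arm:
  steps:
    - [0,0,-0.1,0,0,0,-1]
    - [0,0,-0.2,0,0,0,-1]
    - [0,0,-0.3,0,0,0,-1]
    - [0,0,-0.4,0,0,0,-1]
    - [0,0,-0.5,0,0,0,-1]
    - [0,0,-0.6,0,0,0,-1]
    - [0,0,-0.7,0,0,0,-1]

```text
time_s: 6.47
position: [0.4897, 0.0487, 0.2936]
tcp_rot: [[-0.304, 0.928, 0.214], [0.762, 0.372, -0.53], [-0.571, 0.002, -0.821]]
force: [1.2, -0.2, 0.2]
opening: 0.976
grasp_force: 0.0
```

Run:
```python
from h import *
np.set_printoptions(precision=3,suppress=True)
s=read_state();print(s['time_s'],s['position'],s['joint_positions'])
i,d=snap('scene','s3');i2,d2=snap('top','t3')
a=cv2.resize(i[200:390,60:240],None,fx=2.2,fy=2.2,interpolation=2);b=cv2.resize(i2[165:290,375:510],None,fx=2.9,fy=2.9,interpolation=2)
o=np.zeros((420,788,3),np.uint8);o[:a.shape[0],:396]=a;o[:b.shape[0],396:396+b.shape[1]]=b[:,:392]
cv2.imwrite('pics/crop3.png',o[:,:,::-1])
```

```text
6.4667 [0.49  0.049 0.294] [ 11.09   18.909 103.602 -41.511  57.835  12.199]
```

View pics/crop3.png

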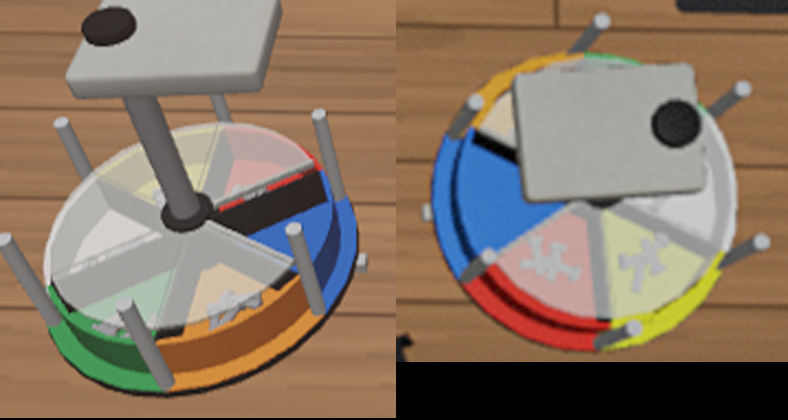

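Peg tops are readable in both crops: peg0, between red and blue, is at scene-crop (319,115) and top-crop (490,257). I'll fit the angle.

```bash
cat > fit.py <<'E'
from h import *
from scipy.optimize import least_squares
def fit(P,k):
    f=lambda x:(P[:,:2]-x[:2]-.121*np.c_[np.cos(x[2]-np.pi/3*np.array(k)),np.sin(x[2]-np.pi/3*np.array(k))]).ravel()
    r=least_squares(f,[.6,-.16,2]);return r.x[:2].round(4),np.degrees(r.x[2]),np.abs(r.fun).max()
E
python3 - <<'E'
from fit import *
np.set_printoptions(precision=3,suppress=True)
s,t=load('s3'),load('t3')
S=lambda p:(p[0]/2.2+60,p[1]/2.2+200); T=lambda p:((p[0]-396)/2.9+375,p[1]/2.9+165)
A=np.array([onz(s,*S(p),.133) for p in((319,115),(293,229),(126,304),(5,239),(62,122))])
B=np.array([onz(t,*T(p),.133) for p in((490,257),(475,102),(602,20),(743,88),(762,242),(636,328))])
for P,k,d in((A,range(5),s),(B,range(6),t)):
    c,a,e=fit(P,list(k));print(c,a,e,'blue mid',a-30)
    # pointer, own-camera centre
    px=S((362,262)) if d is s else T((427,212))
    for z in(0,.008):
        q=onz(d,*px,z)[:2]-c;print(' pointer',np.linalg.norm(q),np.degrees(np.arctan2(q[1],q[0])))
c,a,e=fit(A,[0,1,2,3,4])
for n,p in(('e1',(316,160)),('e2',(297,263))):
    q=onz(s,*S(p),.082)[:2]-c;print(n,np.linalg.norm(q),np.degrees(np.arctan2(q[1],q[0])))
E
```

```text
[ 0.607 -0.166] 123.71312843740239 0.001247288862148005 blue mid 93.71312843740239
 pointer 0.12592182720431583 98.17163204207407
 pointer 0.1275254729883519 95.34898995419061
[ 0.605 -0.17 ] 124.10481835133123 0.0006057151788580045 blue mid 94.10481835133123
 pointer 0.12762339266277628 93.2959090438687
 pointer 0.12893665616578792 93.97549507493987
e1 0.10907367239695462 125.25255178802601
e2 0.10843830059868408 65.0791304202516
```

The blue bin's middle is at 93.9° and the opening is at about 94.5°, so it sits square. Next is the bolt.

Run:
```python
from h import *
rows([((.505,.289,.2),tz(94,0))])
```

```text
[0.777, 0.336, -0.148, 0.135, 0.768, 0.384]
```

Call:
step_arm:
  steps:
    - [0.78,0.34,-0.15,0.135,0.768,0.384,-1]
    - [0.78,0.34,-0.15,0.135,0.768,0.384,-1]
    - [0.78,0.34,-0.15,0.135,0.768,0.384,-1]
    - [0.78,0.34,-0.15,0.135,0.768,0.384,-1]
    - [0.78,0.34,-0.15,0.135,0.768,0.384,-1]
    - [0.78,0.34,-0.15,0.135,0.768,0.384,-1]
    - [0.78,0.34,-0.15,0.135,0.768,0.384,-1]
    - [0.78,0.34,-0.15,0.135,0.768,0.384,-1]

```text
time_s: 7.23
position: [0.5034, 0.2886, 0.1932]
tcp_rot: [[-0.069, 0.998, -0.012], [0.998, 0.069, -0.004], [-0.003, -0.012, -1.0]]
force: [0.6, -0.3, 0.2]
opening: 0.999
grasp_force: 0.0
```

Call:
step_arm:
  steps:
    - [0,0,0,0,0,0,-1]
    - [0,0,0,0,0,0,-1]

```text
time_s: 7.4
position: [0.504, 0.2871, 0.1957]
tcp_rot: [[-0.067, 0.998, -0.008], [0.998, 0.067, -0.004], [-0.003, -0.009, -1.0]]
force: [-0.8, 0.0, 0.5]
opening: 1.002
grasp_force: 0.0
```

Run:
```python
from h import *
i,d=snap('wrist','w4');s=read_state();print(s['position'].round(4),s['tcp_rot'].round(3))
for p in((.505,.289),(.521,.215),(.45,.2)):print(proj(d,np.r_[p,.06]))
```

```text
[0.5041 0.2871 0.1961] [[-0.067  0.998 -0.008]
 [ 0.998  0.067 -0.003]
 [-0.002 -0.008 -1.   ]]
(np.float64(325.1079287780653), np.float64(226.53206451979162))
(np.float64(336.6577372712763), np.float64(304.64962196416093))
(np.float64(259.372010889878), np.float64(313.8901396810042))
```

View pics/w4.png

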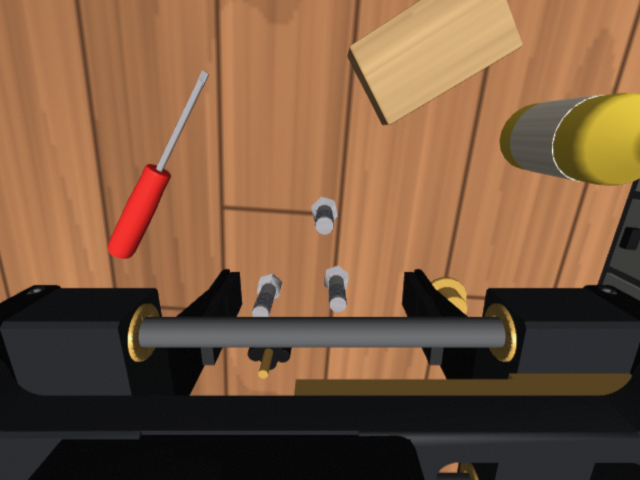

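Bolt A's tip is at (325,227), exactly as predicted. B (338,304) and C (261,312) lie to the robot's right. Bolt A is confirmed, so I'll descend on it.

Run:
```python
from h import *
rows([((.505,.289,.1),tz(94,0)),((.505,.289,.048),tz(94,0))])
```

```text
[0.007, 0.006, 0.32, -0.01, 0.003, -0.004]
[0.007, 0.007, 0.494, -0.01, 0.003, -0.004]
```

Call:
step_arm:
  steps:
    - [0,0,0.13,0,0,0,-1]
    - [0.005,0.005,0.25,0,0,0,-1]
    - [0.005,0.005,0.35,0,0,0,-1]
    - [0.005,0.005,0.43,0,0,0,-1]
    - [0.005,0.005,0.48,0,0,0,-1]
    - [0.005,0.005,0.48,0,0,0,-1]
    - [0.005,0.005,0.48,0,0,0,-1]

```text
time_s: 8.03
position: [0.5044, 0.2887, 0.0518]
tcp_rot: [[-0.066, 0.998, -0.009], [0.998, 0.066, -0.003], [-0.002, -0.009, -1.0]]
force: [0.3, -0.1, -0.2]
opening: 0.996
grasp_force: 0.0
```

Call:
step_arm:
  steps:
    - [0,0,0,0,0,0,1]
    - [0,0,0,0,0,0,1]
    - [0,0,0,0,0,0,1]
    - [0,0,0,0,0,0,1]
    - [0,0,0,0,0,0,1]
    - [0,0,0,0,0,0,1]
    - [0,0,0,0,0,0,1]
    - [0,0,0,0,0,0,1]

```text
time_s: 8.7
position: [0.5044, 0.2896, 0.0517]
tcp_rot: [[-0.067, 0.998, -0.008], [0.998, 0.067, -0.002], [-0.001, -0.008, -1.0]]
force: [0.4, 0.7, -0.5]
opening: 0.479
grasp_force: 0.0
```

Call:
step_arm:
  steps:
    - [0,0,0,0,0,0,1]
    - [0,0,0,0,0,0,1]
    - [0,0,0,0,0,0,1]
    - [0,0,0,0,0,0,1]
    - [0,0,0,0,0,0,1]
    - [0,0,0,0,0,0,1]
    - [0,0,0,0,0,0,1]
    - [0,0,0,0,0,0,1]

```text
time_s: 9.37
position: [0.5044, 0.2895, 0.0516]
tcp_rot: [[-0.067, 0.998, -0.008], [0.998, 0.067, -0.002], [-0.001, -0.008, -1.0]]
force: [0.6, -0.7, -1.9]
opening: 0.177
grasp_force: 30.0
```

Run:
```python
from h import *
s=read_state();P,M=s['position'],s['tcp_rot'];m=tz(94,35)
fin=pol(.085,94.3,.115)-.006*m[:,2];pre=fin-.12*m[:,2]
up=np.r_[P[:2],.26];mid=np.array([.56,.14,.28]);print(fin,pre)
for w in[(up,M),(mid,tz(94,20)),(pre,m),(fin,m)]:
    rows([w],P,M);P,M=np.array(w[0]),w[1]
```

```text
[ 0.59998674 -0.08010619  0.11991491] [ 0.59518546 -0.01144468  0.21821316]
[-0.001, -0.006, -0.695, 0.0, 0.0, 0.0]
[-0.51, 0.151, -0.067, -0.011, -0.443, -0.002]
[-0.41, 0.082, 0.369, -0.0, -0.333, -0.0]
[0.0, 0.0, 0.4, 0.0, 0.0, 0.0]
```

Call:
step_arm:
  steps:
    - [0,0,-0.06,0,0,0,1]
    - [0,0,-0.16,0,0,0,1]
    - [0,0,-0.28,0,0,0,1]
    - [0,0,-0.4,0,0,0,1]
    - [0,0,-0.52,0,0,0,1]
    - [0,0,-0.63,0,0,0,1]
    - [0,0,-0.7,0,0,0,1]
    - [0,0,-0.7,0,0,0,1]

```text
time_s: 10.03
position: [0.5087, 0.291, 0.2671]
tcp_rot: [[-0.067, 0.998, 0.002], [0.998, 0.067, 0.002], [0.001, 0.002, -1.0]]
force: [1.0, -0.0, -1.8]
opening: 0.177
grasp_force: 30.0
```

Call:
step_arm:
  steps:
    - [-0.06,0.02,-0.01,0,-0.05,0,1]
    - [-0.13,0.04,-0.02,0,-0.11,0,1]
    - [-0.21,0.06,-0.03,0,-0.18,0,1]
    - [-0.29,0.09,-0.04,0,-0.26,0,1]
    - [-0.37,0.11,-0.05,0,-0.34,0,1]
    - [-0.45,0.13,-0.06,0,-0.4,0,1]
    - [-0.51,0.15,-0.07,-0.01,-0.44,0,1]
    - [-0.51,0.15,-0.07,-0.01,-0.44,0,1]

```text
time_s: 10.7
position: [0.5615, 0.138, 0.2807]
tcp_rot: [[-0.064, 0.998, 0.02], [0.937, 0.067, -0.342], [-0.342, -0.003, -0.94]]
force: [-0.1, 0.5, -1.6]
opening: 0.172
grasp_force: 30.0
```

Call:
step_arm:
  steps:
    - [-0.06,0.01,0.06,0,-0.05,0,1]
    - [-0.13,0.03,0.12,0,-0.1,0,1]
    - [-0.2,0.04,0.18,0,-0.16,0,1]
    - [-0.27,0.05,0.24,0,-0.22,0,1]
    - [-0.34,0.07,0.31,0,-0.28,0,1]
    - [-0.41,0.08,0.37,0,-0.33,0,1]
    - [-0.41,0.08,0.37,0,-0.33,0,1]
    - [-0.41,0.08,0.37,0,-0.33,0,1]

```text
time_s: 11.37
position: [0.5943, -0.0113, 0.2172]
tcp_rot: [[-0.058, 0.998, 0.033], [0.821, 0.066, -0.567], [-0.568, -0.006, -0.823]]
force: [-1.1, 0.5, -1.8]
opening: 0.175
grasp_force: 30.0
```

Run:
```python
from h import *
i,d=snap('wrist','w5');s=read_state();print(s['position'].round(4),s['tcp_rot'].round(3),s['opening'],s['grasp_force'])
m=tz(94,35);rows([(pol(.085,94.3,.115)-.006*m[:,2],m)])
```

```text
[ 0.595  -0.0106  0.2184] [[-0.057  0.998  0.036]
 [ 0.821  0.068 -0.567]
 [-0.568 -0.003 -0.823]] 0.17879741541681216 29.955069722200278
[-0.005, 0.002, 0.402, -0.005, -0.008, -0.0]
```

View pics/w5.png

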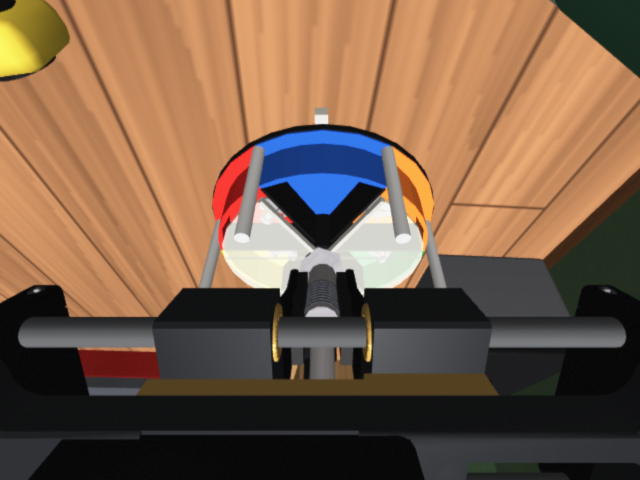

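The view is symmetric: the pointer is at (321,113), the pegs at (242,238) and (402,238), and the blue bin is centred, with the bolt held head-first at (322,258). I'll advance and release with a half opening.

Call:
step_arm:
  steps:
    - [0,0,0.06,0,0,0,1]
    - [0,0,0.13,0,0,0,1]
    - [0,0,0.2,0,0,0,1]
    - [0,0,0.27,0,0,0,1]
    - [0,0,0.33,0,0,0,1]
    - [0,0,0.38,0,0,0,1]
    - [0,0,0.4,0,0,0,1]
    - [0,0,0.4,0,0,0,1]

```text
time_s: 12.08
position: [0.6, -0.0789, 0.1205]
tcp_rot: [[-0.057, 0.998, 0.037], [0.82, 0.068, -0.568], [-0.569, -0.002, -0.822]]
force: [-1.1, 0.5, -1.6]
opening: 0.173
grasp_force: 30.0
```

Call:
step_arm:
  steps:
    - [0,0,0,0,0,0,1]
    - [0,0,0,0,0,0,1]
    - [0,0,0,0,0,0,0]
    - [0,0,0,0,0,0,0]
    - [0,0,0,0,0,0,0]
    - [0,0,0,0,0,0,0]
    - [0,0,0,0,0,0,0]
    - [0,0,0,0,0,0,0]

```text
time_s: 12.75
position: [0.6006, -0.0793, 0.1216]
tcp_rot: [[-0.056, 0.998, 0.039], [0.82, 0.068, -0.569], [-0.57, -0.0, -0.822]]
force: [-0.0, 0.1, -0.3]
opening: 0.48
grasp_force: 0.0
```

Call:
step_arm:
  steps:
    - [0,0,-0.05,0,0,0,0]
    - [0,0,-0.12,0,0,0,0]
    - [0,0,-0.22,0,0,0,0]
    - [0,0,-0.32,0,0,0,0]
    - [0,0,-0.42,0,0,0,0]
    - [0,0,-0.5,0,0,0,0]
    - [0,0,-0.5,0,0,0,0]
    - [0,0,-0.5,0,0,0,0]

```text
time_s: 13.42
position: [0.5952, 0.0072, 0.2464]
tcp_rot: [[-0.056, 0.998, 0.043], [0.82, 0.07, -0.568], [-0.57, 0.003, -0.822]]
force: [-0.6, -0.2, -0.1]
opening: 0.499
grasp_force: 0.0
```

Run:
```python
from h import *
i,d=snap('wrist','w6');i2,d2=snap('scene','s6');s=read_state();print(s['time_s'],s['position'].round(4),s['opening'])
a=i[80:300,170:480];b=cv2.resize(i2[200:400,60:420],None,fx=1.4,fy=1.4,interpolation=2)
o=np.zeros((280,310+b.shape[1],3),np.uint8);o[:220,:310]=a;o[:b.shape[0],310:]=b;cv2.imwrite('pics/crop6.png',o[:,:,::-1]);print(o.shape)
```

```text
13.5167 [0.5939 0.0058 0.2439] 0.5013814371130476
(280, 814, 3)
```

View pics/crop6.png

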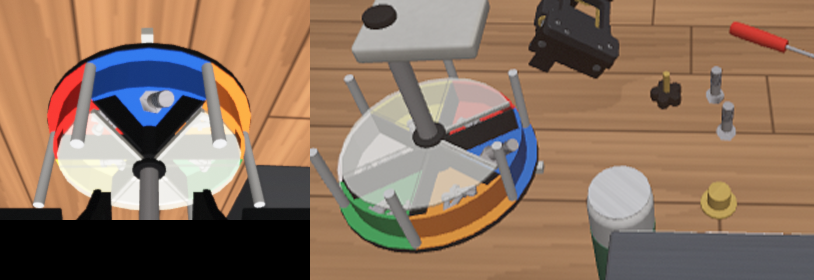

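The bolt lies in the blue bin at wrist-crop (155,100). The bin is still centred, the other things are undisturbed and the gripper is clear. I'm handing in.

```bash
python3 -c "
from rig import *
print(hand_in())"
```

```text
the job is handed in; nothing more can be done
None
```

I turned the carousel until the blue bin sat at the opening (within about 1° by measurement), dropped the leftmost bolt through into it, saw nothing else moved in the last pictures, and handed the job in at about 13.5 s; no verdict came back.

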